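# Vent the pressure tester and swing its guard up

## Robot

A 6-joint arm with a two-finger parallel gripper is mounted at the origin on the work surface. World frame = base frame: x ahead of the robot, y to its left, z up, the work surface at z = 0. Lengths are in mm, angles in rad, forces in N, time in s.
With the tool pointing down it reaches from about 350 to 875 mm from the base axis. Payload 4.2 kg.
Tool frame: the origin (TCP) lies on the mounting face of the last link; the fingertips stand 173 mm ahead of it and the grasp point (between the pads) lies grip_point_offset ahead of it (grip_point_offset is the distance from the TCP to the grasp point, in mm); z points along the fingers, y is the line along which they close (so a half turn about z gives the same grasp; the last joint's range is limited). The gripper opens to 85 mm and grips with 20 to 120 N. Pads are 22 mm wide; open, the fingers measure 114 mm over their backs; the gripper's body (76 mm by 85 mm) begins 54 mm behind the grasp point. The pads swing forward as they close: fully open they stand 13 mm farther back than shut.
Start: joints at [1.507, 0.385, 0.008, 0, -1.194, -0.259], TCP at [198.232, 592.709, 404.712] pointing down, gripper open.
Joint ranges: [-3.14, 3.14], [-1.21, 2.06], [-1.07, 1.41], [-3.16, 2.05], [-2.99, -0.16], [-3.1, 3.1]. Speed limits (rad/s): [2.79, 2.79, 3.14, 3.14, 3.14, 3.14].

## Interface

Orientations are given as a unit quaternion [x, y, z, w].
In Python, from bench import read_state, get_image, job_done, recognise, place_of, grip_point_offset gives the robot as it stands. The module is installed in compiled form; this text tells all that it offers.
- The arm moves only by the tool carry_out, never from a script. Its arguments are lists of equal length, an entry for each row: "slide": the shift along the tool's x, y, z in m, a list of three; "roll": the turn about the tool's z in degrees; "claw": the finger opening in m, from 0 to 0.0854. A call has 1 to 8 rows; each row is the pose to reach, as a shift and turn from the pose commanded when the call began, along the tool's axes at that moment; what a row does not reach only later rows make up. A row lasts 1/8 s, in which the tool goes at most 62.5 mm and 10.7 degrees, less where a joint would pass 70% of its speed; a pose out of reach is approached as far as the arm can. A call with a gripper value outside its range is refused whole. The fingers move at their own pace and stop on an object; the grip force is fixed at half the most. Time passes only in rows, so rows that repeat a pose let the fingers close. It gives the time, the measured TCP pose, the force, the opening and the grip force at its end, in the units of the state.
- read_state(): the state, without advancing time (a new reading comes with each control period).
- get_image(name): name is "scene" or "top" or "wrist"; returns a dict with "img" (384x512x3 uint8, red, green, blue), "z_map" (384x512 float32, mm along the optical axis (not along the pixel's ray), 0 where there is no reading), "mtx" (3x3 intrinsics, pixels), "world_from_camera" (4x4, takes a point from camera to world coordinates); the wrist camera has in their place "T_tool_cam" (4x4, takes a point from camera to tool coordinates, whose origin is the TCP and whose axes are the flange's). Camera axes: x right, y up, looking along -z (the intrinsics and any distortion apply to the point x, -y, -z); pixel columns grow to the right and rows downward; lengths in mm; the calibration is good to about 2 mm. The wrist camera is an equidistant fisheye: a pixel r from the principal point sees the ray r / f radians off the axis. A picture is of the moment at which its call begins: read the wrist's pose just before it.
- job_done(): hands the job in; it is judged then, once.
Trained networks look in a picture, given as the dict that the camera call returned (one of the last four; its "shot" number tells which), for a name from the list of things; names that differ only in an ending like _2 or _b are one class to them, and where a whole thing is asked for, a point or a joint stands for the part that bears it (a point fixed in the world has none). Each returns a list of dicts, best first, with "conf" (0 to 1); they miss things now and then, are a little off and sometimes report something else, mostly with a low value. They report only what shows in the picture. A call takes as long as a camera call.
- recognise(picture, thing): "at" ([column, row] in pixels, amid what is visible of it).
- place_of(picture, thing): "at" ([column, row] in pixels: a listed point, or the origin of a listed thing).
The state is a dict: "clock": time; "joints": joint angles; "joint_vel": joint speeds; "joint_efforts": joint torques, N m; "position": TCP position; "ee_rot": TCP orientation; "contact_force": force on the tool from outside, world axes, zero at the start; "wrist_torque": the same for the moment, N m; "gripper_width": finger opening in mm; "grasp_force": force on a finger pad.
Only numpy, scipy, OpenCV 4.12 (cv2) and the standard library are available. Lean on these libraries where they do the work, as an engineer would, in place of code of your own. Each camera call takes 0.05 s, during which the arm holds its last target. There are 200 camera calls.

## Task

The run on the pressure tester is over: push the lever of its vent valve round until the valve is fully open, the lever standing in line with its outlet pipe, and only then push the counterweighted clear guard up past its balance point, so that it swings over and rests raised on its stop by itself. Push with the fingertips or the outside of the fingers and take neither the lever nor the guard's bar between the fingers; ease the guard up without flinging it. Keep off the gauges and leave the loose things on the tester and the bench where they are.

Things in the scene. Friction and masses are not known exactly. Their poses are not given: they have to be found in the camera images.
- tester: Pressure tester fixed to the bench: cream box 230 mm deep (x), 500 mm wide (y), its deck 90 mm above the bench. Origin on the bench under the box's centre; x points from its front (hand-wheel side, towards the robot) to its rear, y to its left, z up; front, left, right and rear below are the tester's. On the deck's front strip stand only low things (to 65 mm; oil cup at the left to 75 mm).
- vent (a joint): Vent valve lever, quarter-turn about an upright axis: 0 = shut, pointing to the tester's front (-x); grows anticlockwise seen from above to 1.57 = fully open against its stop, pointing right (-y), in line with the outlet pipe. Stays where it is left; friction 0.12 N m (2 N at the sleeve). Starts at 0 to 0.25.
- vent_axis (a point): Point on the turning axis of the vent lever, at the height of the middle of its sleeve: 137 mm above the bench, 47 mm above the deck, at the right end of the deck (35 mm behind and 200 mm right of the tester's centre).
- vent_handle (a point): Middle of the black sleeve on the vent lever, 66 mm from its axis; moves with the lever. The sleeve is 56 mm long (38 to 94 mm from the axis), 18 mm wide, 16 mm high, its underside 39 mm above the deck. The point's x axis runs along the lever from the free end towards the turning axis, z up.
- guard (a joint): Swing-up guard: clear hood 130 mm deep, 176 wide, 147 high, steel edges, on steel side arms hinged at the tester's rear, counterweights on the tails. 0 = shut on the deck; grows as the front goes up and back to 1.25 rad = raised on its stop. Balance at 0.74 rad: below it falls shut, above it goes on by itself (about 1 rad/s) and stays. 3 to 4 N level at the bar starts it. Never faster than 3 rad/s.
- guard_hinge (a point): Middle of the guard's hinge line, 135 mm behind and 5 mm right of the tester's centre, 100 mm above the bench; the line runs along the tester's y axis.
- guard_bar (a point): Middle of the guard's black grab bar: round, 16 mm thick, 166 mm long along the tester's y, on stand-offs 65 mm either side of the middle. Moves with the guard. Shut, it lies 165 mm in front of and 165 mm above the hinge line (265 mm above the bench, 233 mm from the hinge line). Its centre stands 25 mm in front of the hood's front pane and 20 mm above its top pane. Axes turn with the hood.
- ref_gauge: Large upright pressure gauge, 150 mm dial facing the front, on a port at the left of the deck, its top 315 mm above the bench. Fixed. Origin at the foot of its stem on the deck.
- test_gauge: Small upright pressure gauge, 63 mm black dial case, on the port under the guard, its top 195 mm above the bench. Fixed. Origin at the foot of its stem on the deck.
- adapter: Loose brass adapter, 29 mm thick and 38 mm tall, standing on the front of the deck. Origin at its foot.
- plug: Loose steel plug, 28 mm thick and 26 mm tall, standing on the front of the deck. Origin at its foot.
- weight_large: Loose knobbed steel weight, 48 mm thick and 78 mm tall, on the bench. Origin at its foot.
- weight_small: Loose knobbed steel weight, 33 mm thick and 52 mm tall, on the bench. Origin at its foot.
- spanner: Loose spanner 170 mm long lying on the bench. Origin under its middle.
- oil_bottle: Loose white oil bottle, 56 mm thick and 150 mm tall, on the bench. Origin at its foot.
- spare_gauge: Loose small pressure gauge lying face up on the bench, 63 mm dial, 26 mm thick, brass stem along its x axis. Origin under the centre of its dial.

How it is judged:
By the outcome, as a careful person would: the job done as asked, in the order asked, and still so for the second after the job is handed in, with the robot touching nothing.
It also fails if it takes over 59 s, if anything falls off the work surface, if the arm or the gripper's body presses on something with over 40 N, if the wrist force passes 120 N, or if a joint passes its speed limit or range.

## Working session

There is one attempt and no reset: what is moved stays moved. The work goes in short steps, Python scripts to look and compute and a tool call to move; the robot and the scene stay as the last step left them, time stands still between calls to the robot, and variables do not carry over. Pictures are saved under pics/ and viewed, at most 10 in all, crops included, and the job is handed in when it is done.

Besides the shell and the picture viewer there is one more tool, called after "Call:" by a JSON object that holds its "method" and its "body", one argument or row to a line. carry_out: Moves the arm, as the interface text tells. Its arguments: {"type":"object","properties":{"slide":{"type":"array"},"roll":{"type":"array"},"claw":{"type":"array"}},"required":["slide","roll","claw"]}

```bash
mkdir -p pics
cat > h.py <<'E'
import numpy as np, cv2
from scipy.spatial.transform import Rotation as R
from bench import *
def w_of(p,u,v,z=None,dz=0):
    K=p["mtx"]; T=p["world_from_camera"]
    if z is None:
        a=p["z_map"][int(v)-1:int(v)+2,int(u)-1:int(u)+2]; d=np.median(a[a>0]) if (a>0).any() else np.nan
        c=np.array([(u-K[0,2])/K[0,0]*d,-(v-K[1,2])/K[1,1]*d,-d,1]); return (T@c)[:3]
    r=T[:3,:3]@np.array([(u-K[0,2])/K[0,0],-(v-K[1,2])/K[1,1],-1]); o=T[:3,3]
    return o+r*(z-o[2])/r[2]
def save(p,n): cv2.imwrite(f"pics/{n}.png",p["img"][:,:,::-1])
E
python3 - <<'E'
from h import *
np.set_printoptions(precision=1,suppress=True)
s=read_state(); print(s["position"],s["ee_rot"],grip_point_offset)
Z=dict(tester=0,vent_axis=137,vent_handle=137,guard_hinge=100,guard_bar=265,ref_gauge=90,test_gauge=90,adapter=90,plug=90,weight_large=0,weight_small=0,oil_bottle=0,spanner=0,spare_gauge=0)
ims=[]
for n in("top","scene"):
    p=get_image(n); ims.append(p["img"]); save(p,n); print(n,p["world_from_camera"][:3,3])
    for t,z in Z.items():
        for q in place_of(p,t)[:1]: print(t,round(q["conf"],2),np.array(q["at"]),w_of(p,*q["at"],z))
E
```

```text
[198.2 592.5 403.6] [ 1.  -0.2 -0.   0. ] 154.70000000000002
top [ 348.   -10.  1667.4]
tester 0.86 [226.7 193.7] [522.9  96.3   0. ]
vent_axis 0.94 [282.  189.7] [ 526.7 -101.4  137. ]
vent_handle 0.57 [279.6 207.7] [464.7 -94.2 137. ]
guard_hinge 0.58 [232.1 154.4] [652.8  75.1 100. ]
guard_bar 0.64 [218.9 198.1] [480.7 103.4 265. ]
ref_gauge 0.96 [178.5 170.4] [592.6 264.2  90. ]
adapter 0.44 [229.8 220.3] [420.1  76.8  90. ]
plug 0.37 [192.3 210.8] [450.3 209.4  90. ]
weight_large 0.6 [124.5 220.2] [415.7 471.    0. ]
weight_small 0.42 [392.  195.8] [ 529.3 -520.3    0. ]
oil_bottle 0.85 [104.  195.8] [504.5 552.7   0. ]
spanner 0.71 [401.7 229.8] [ 403.8 -554.2    0. ]
spare_gauge 0.84 [385.3 164.8] [ 646.  -496.9    0. ]
scene [1097.8  783.5 1166. ]
tester 0.64 [274.5 237.9] [526.4  96.2   0. ]
vent_axis 0.58 [244.1 183.6] [538.8 -98.9 137. ]
guard_hinge 0.67 [245.6 233.2] [648.9  82.4 100. ]
guard_bar 0.93 [287.1 186.3] [494.2 100.  265. ]
ref_gauge 0.74 [285.3 262.7] [601.  253.2  90. ]
test_gauge 0.6 [254.7 229.7] [608.7  80.4  90. ]
adapter 0.38 [175.9 166.5] [ 698.  -380.1   90. ]
plug 0.63 [362.9 334.7] [560.9 575.5  90. ]
weight_large 0.86 [363.7 298.1] [422.4 467.9   0. ]
weight_small 0.64 [256.9 233.8] [571.8  42.9   0. ]
oil_bottle 0.95 [360.8 333.7] [519.3 552.1  -0. ]
spanner 0.43 [221.4 140.5] [ 395.5 -529.7    0. ]
spare_gauge 0.72 [175.8 166.8] [ 665.8 -475.8    0. ]
```

View pics/top.png

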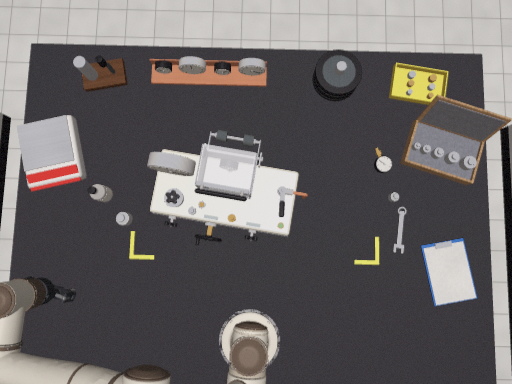

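View pics/scene.png

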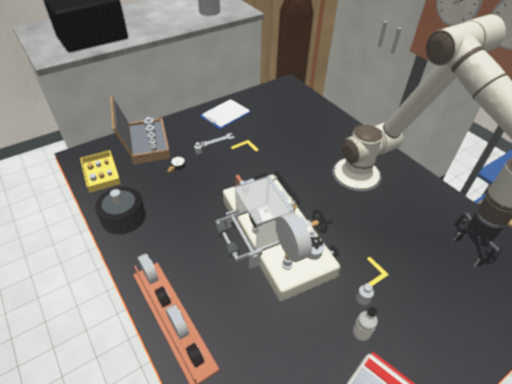

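Run:
```python
from h import *
np.set_printoptions(precision=2,suppress=True)
s=read_state(); M=R.from_quat(s["ee_rot"]).as_matrix(); print(M)
p=get_image("top"); K=p["mtx"];T=p["world_from_camera"];d=p["z_map"]
v,u=np.mgrid[:384,:512]; P=np.stack([(u-K[0,2])/K[0,0]*d,-(v-K[1,2])/K[1,1]*d,-d],-1)@T[:3,:3].T+T[:3,3]
m=(d>0)&(P[...,2]>60)&(P[...,2]<115)&(abs(P[...,0]-523)<220)&(abs(P[...,1]-96)<300)
white=p["img"].min(2)>150
q=P[m&white][:,:2].astype(np.float32); print(len(q),"z",np.median(P[m&white][:,2]), cv2.minAreaRect(q))
# joint fit
tp=dict(tester=(0,0,0),vent_axis=(35,-200,137),guard_hinge=(135,-5,100),guard_bar=(-30,-5,265))
A=[];B=[]
for n in("top","scene"):
    pp=p if n=="top" else get_image(n)
    for t,(x,y,z) in tp.items():
        for r in place_of(pp,t)[:1]: A.append((x,y));B.append(w_of(pp,*r["at"],z)[:2])
A=np.array(A);B=np.array(B)
H,_=cv2.estimateAffinePartial2D(A.astype(float),B,ransacReprojThreshold=15); a=np.arctan2(H[1,0],H[0,0]);print("yaw",a,"scale",np.hypot(*H[:2,0]),"t",H[:,2])
# dark sleeve pixels near axis
ax=H@[35,-200,1]; print("axis",ax)
dist=np.hypot(P[...,0]-ax[0],P[...,1]-ax[1])
mm=(p["img"].max(2)<70)&(dist<110)&(P[...,2]>85)&(P[...,0]<ax[0])
print(mm.sum(),np.median(P[mm],0), P[mm].min(0),P[mm].max(0))
c=p["img"][130:250,150:310]; cv2.imwrite("pics/crop.png",cv2.resize(c,None,fx=5,fy=5,interpolation=cv2.INTER_CUBIC)[:,:,::-1])
```

```text
[[ 0.95 -0.32 -0.  ]
 [-0.32 -0.95 -0.  ]
 [-0.    0.   -1.  ]]
5670 z 89.98543988197662 ((554.1702270507812, 96.14958190917969), (497.47625732421875, 333.99639892578125), 81.45916748046875)
yaw -0.12092585308301625 scale 1.0022909853780066 t [522.06 100.23]
axis [ 532.7 -103. ]
58 [460.09 -99.19 144.43] [ 436.26 -105.79  136.5 ] [484.11 -94.75 149.94]
```

View pics/crop.png

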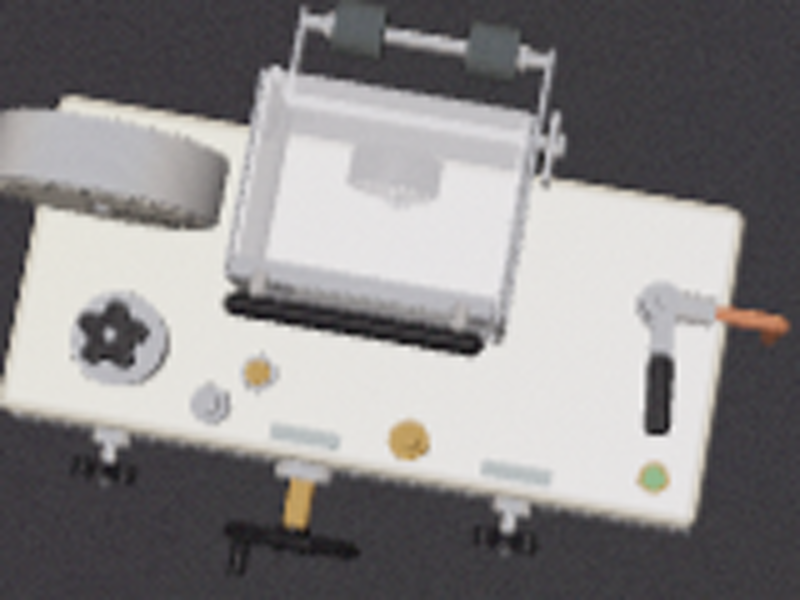

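Call:
{"method": "carry_out", "body": {
  "slide": [
    [0, 0, -0.06],
    [0, 0, -0.12],
    [0, 0, -0.12]
  ],
  "roll": [-4.5, -9, -9],
  "claw": [0, 0, 0]
}}

```text
clock: 2.38
position: [198.5, 592.4, 531.5]
ee_rot: [0.997, -0.083, 0.001, -0.006]
contact_force: [0.4, -0.6, -0.4]
gripper_width: 32.1
grasp_force: 0.0
```

```bash
cat >> h.py <<'E'
def to(x,y,z):
    s=read_state(); M=R.from_quat(s["ee_rot"]).as_matrix(); return M.T@(np.array([x,y,z])-s["position"])
E
python3 - <<'E'
from h import *
np.set_printoptions(precision=3,suppress=True)
s=read_state(); print(s["position"],s["gripper_width"],R.from_quat(s["ee_rot"]).as_matrix()[:2]); print(to(463,-58,520))
p=get_image("top"); K=p["mtx"];T=p["world_from_camera"];d=p["z_map"]
v,u=np.mgrid[:384,:512]; P=np.stack([(u-K[0,2])/K[0,0]*d,-(v-K[1,2])/K[1,1]*d,-d],-1)@T[:3,:3].T+T[:3,3]
m=(p["img"].max(2)<60)&(P[...,2]>245)&(P[...,2]<290)&(abs(P[...,0]-490)<60)&(abs(P[...,1]-100)<120)
q=P[m]; print(len(q),q.mean(0),np.median(q,0),q.min(0),q.max(0)); print("bar yaw",np.polyfit(q[:,1],q[:,0],1))
E
```

```text
[198.517 592.395 531.5  ] 32.05055200014363 [[ 0.986 -0.165  0.003]
 [-0.165 -0.986  0.013]]
[367.959 598.07    4.067]
159 [491.495 100.401 271.773] [492.127  99.868 271.896] [475.734  21.57  262.883] [510.998 176.078 280.749]
bar yaw [  0.151 476.308]
```

Call:
{"method": "carry_out", "body": {
  "slide": [
    [0.03, 0.05, 0],
    [0.06, 0.1, 0],
    [0.09, 0.15, 0],
    [0.12, 0.2, 0],
    [0.15, 0.25, 0],
    [0.18, 0.3, 0],
    [0.215, 0.35, 0],
    [0.245, 0.4, 0]
  ],
  "roll": [0, 0, 0, 0, 0, 0, 0, 0],
  "claw": [0, 0, 0, 0, 0, 0, 0, 0]
}}

```text
clock: 3.42
position: [374.0, 155.8, 523.4]
ee_rot: [0.997, -0.083, -0.001, 0.001]
contact_force: [0.3, -0.3, 0.3]
gripper_width: 0.2
grasp_force: 0.0
```

Call:
{"method": "carry_out", "body": {
  "slide": [
    [0.03, 0.05, 0],
    [0.06, 0.1, 0],
    [0.09, 0.15, 0],
    [0.12, 0.195, 0],
    [0.122, 0.198, 0],
    [0.122, 0.198, 0]
  ],
  "roll": [0, 0, 0, 0, 0, 0],
  "claw": [0, 0, 0, 0, 0, 0]
}}

```text
clock: 4.18
position: [461.5, -57.8, 523.4]
ee_rot: [0.997, -0.083, -0.001, 0.0]
contact_force: [-0.2, 0.6, 0.1]
gripper_width: -0.0
grasp_force: 0.0
```

```bash
cat >> h.py <<'E'
def wrist(things):
    s=read_state(); p=get_image("wrist"); M=np.eye(4); M[:3,:3]=R.from_quat(s["ee_rot"]).as_matrix(); M[:3,3]=s["position"]
    W=M@p["T_tool_cam"]; K=p["mtx"]
    for t,z in things.items():
        for q in place_of(p,t)[:1]:
            x=(q["at"][0]-K[0,2]); y=q["at"][1]-K[1,2]; r=np.hypot(x,y); th=r/K[0,0]
            c=np.array([x/r*np.sin(th),-y/r*np.sin(th),-np.cos(th)]); g=W[:3,:3]@c; o=W[:3,3]
            print(t,round(q["conf"],2),np.array(q["at"]),o+g*(z-o[2])/g[2])
    return p
E
python3 - <<'E'
from h import *
np.set_printoptions(precision=3,suppress=True)
s=read_state(); print(s["position"],s["gripper_width"],R.from_quat(s["ee_rot"]).as_matrix()); print(to(463,-58,520))
p=wrist(dict(vent_axis=137,vent_handle=137,guard_bar=265)); save(p,"w1"); print(p["T_tool_cam"])
E
```

```text
[461.456 -57.766 523.435] -0.004669233355070608 [[ 0.986 -0.166 -0.003]
 [-0.166 -0.986 -0.   ]
 [-0.003  0.001 -1.   ]]
[ 1.571 -0.027  3.431]
vent_axis 0.68 [282.8 102.2] [ 530.584 -104.722  137.   ]
vent_handle 0.74 [285.1 159. ] [461.495 -97.334 137.   ]
guard_bar 0.65 [ 82.1 193.4] [493.565  95.319 265.   ]
[[ 0.001  0.945  0.328 85.047]
 [ 1.    -0.001 -0.     0.578]
 [ 0.     0.328 -0.945 30.585]
 [ 0.     0.     0.     1.   ]]
```

View pics/w1.png

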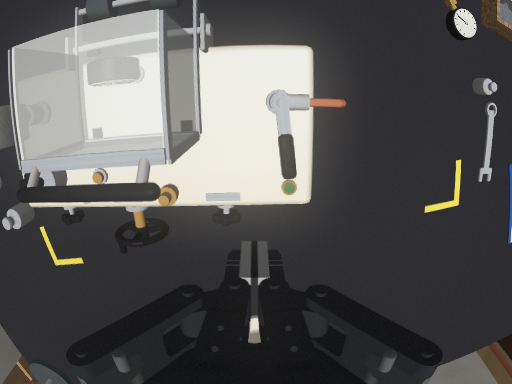

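Call:
{"method": "carry_out", "body": {
  "slide": [
    [0, 0, 0.05],
    [0, 0, 0.1],
    [0, 0, 0.15],
    [0, 0, 0.19],
    [0, 0, 0.215],
    [0, 0, 0.231],
    [0, 0, 0.231]
  ],
  "roll": [0, 0, 0, 0, 0, 0, 0],
  "claw": [0, 0, 0, 0, 0, 0, 0]
}}

```text
clock: 5.25
position: [461.2, -56.8, 293.0]
ee_rot: [0.997, -0.082, -0.001, 0.0]
contact_force: [0.2, 0.0, 0.3]
gripper_width: -0.4
grasp_force: 0.0
```

Run:
```python
from h import *
np.set_printoptions(precision=1,suppress=True)
s=read_state(); print(s["position"],s["contact_force"])
# pusher path in tool axes (from current): axis (530,-103); lever pointing angle
a0=np.pi+(-0.152); ax=np.array([530,-103.]); 
M=R.from_quat(s["ee_rot"]).as_matrix()[:2,:2]
for th in np.linspace(0.06,1.60,16):
    ph=a0+th; d=np.array([np.cos(ph),np.sin(ph)]); n=np.array([np.sin(ph),-np.cos(ph)])
    off=9+abs(np.cos(th))*14.5+abs(np.sin(th))*11   # support of box finger
    pt=ax+66*d+off*n; print(round(th,2),pt,M.T@(pt-s["position"][:2]))
```

```text
[461.2 -56.8 293. ] [0.2 0.  0.3]
0.06 [466.5 -72.9] [ 7.9 15. ]
0.16 [463.7 -78.6] [ 6.1 21.1]
0.27 [461.5 -84.8] [ 4.9 27.6]
0.37 [459.9 -91.3] [ 4.3 34.3]
0.47 [458.9 -98.1] [ 4.5 41.2]
0.57 [ 458.7 -105.2] [ 5.4 48.2]
0.68 [ 459.2 -112.5] [ 7.2 55.3]
0.78 [ 460.7 -119.8] [ 9.8 62.3]
0.88 [ 463.  -127.1] [13.2 69.1]
0.98 [ 466.2 -134.2] [17.6 75.5]
1.09 [ 470.3 -141. ] [22.7 81.6]
1.19 [ 475.2 -147.3] [28.6 87. ]
1.29 [ 481.  -153.1] [35.3 91.8]
1.39 [ 487.6 -158.3] [42.6 95.8]
1.5 [ 494.7 -162.6] [50.4 99. ]
1.6 [ 501.7 -166. ] [ 57.7 101.2]
```

Call:
{"method": "carry_out", "body": {
  "slide": [
    [0.007, 0.012, 0],
    [0.006, 0.021, 0],
    [0.005, 0.028, 0],
    [0.004, 0.034, 0],
    [0.0045, 0.041, 0],
    [0.0055, 0.048, 0],
    [0.007, 0.055, 0],
    [0.01, 0.062, 0]
  ],
  "roll": [0, 0, 0, 0, 0, 0, 0, 0],
  "claw": [0, 0, 0, 0, 0, 0, 0, 0]
}}

```text
clock: 6.25
position: [461.0, -120.9, 293.5]
ee_rot: [0.997, -0.083, -0.001, 0.0]
contact_force: [0.3, 3.0, 0.4]
gripper_width: -0.5
grasp_force: 1.1
```

Run:
```python
from h import *
np.set_printoptions(precision=1,suppress=True)
p=wrist(dict(vent_axis=137,vent_handle=137)); save(p,"w2")
```

```text
vent_axis 0.89 [186.1 142.8] [ 529.8 -103.2  137. ]
vent_handle 0.7 [284.9 242.3] [ 475. -139.  137.]
```

View pics/w2.png

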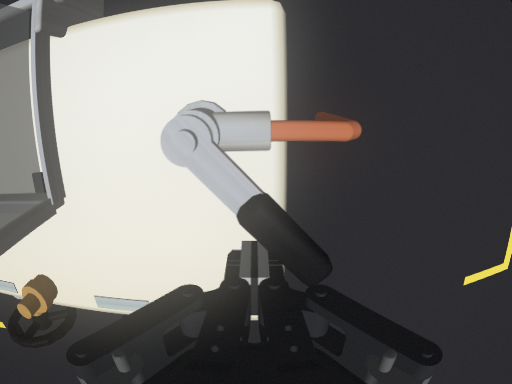

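Call:
{"method": "carry_out", "body": {
  "slide": [
    [0.0035, 0.007, 0],
    [0.008, 0.013, 0],
    [0.013, 0.019, 0],
    [0.019, 0.025, 0],
    [0.0255, 0.0295, 0],
    [0.033, 0.0335, 0],
    [0.0395, 0.0365, 0],
    [0.044, 0.038, 0]
  ],
  "roll": [0, 0, 0, 0, 0, 0, 0, 0],
  "claw": [0, 0, 0, 0, 0, 0, 0, 0]
}}

```text
clock: 7.4
position: [498.6, -165.5, 293.6]
ee_rot: [0.997, -0.083, -0.0, 0.0]
contact_force: [-2.1, 2.6, 0.1]
gripper_width: 0.1
grasp_force: 0.9
```

Call:
{"method": "carry_out", "body": {
  "slide": [
    [0.002, 0, 0],
    [0.004, 0, 0],
    [0.006, 0, 0]
  ],
  "roll": [0, 0, 0],
  "claw": [0, 0, 0]
}}

```text
clock: 7.78
position: [502.2, -166.3, 293.5]
ee_rot: [0.997, -0.083, -0.004, 0.0]
contact_force: [-11.3, 2.8, 7.3]
gripper_width: -0.2
grasp_force: 5.6
```

Run:
```python
from h import *
np.set_printoptions(precision=1,suppress=True)
p=wrist(dict(vent_axis=137,vent_handle=137)); save(p,"w3"); print(read_state()["contact_force"])
```

```text
vent_axis 0.93 [122.7 237.9] [ 529.6 -103.7  137. ]
vent_handle 0.75 [249.2 238.2] [ 520.4 -167.8  137. ]
[-8.2  0.5  5.2]
```

View pics/w3.png

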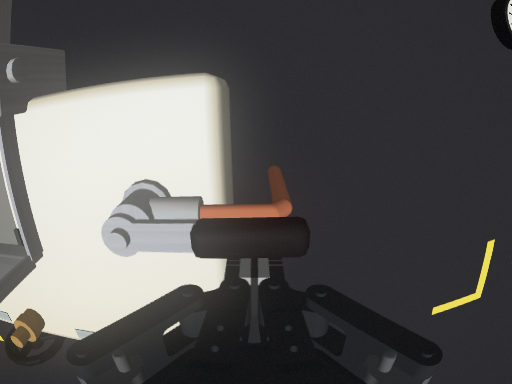

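Call:
{"method": "carry_out", "body": {
  "slide": [
    [-0.008, 0, 0],
    [-0.02, 0, 0],
    [-0.025, 0, -0.04],
    [-0.025, 0, -0.09],
    [-0.025, 0, -0.14],
    [-0.025, 0, -0.18],
    [-0.025, 0, -0.19],
    [-0.025, 0, -0.19]
  ],
  "roll": [0, 0, 0, 0, 0, 0, 0, 0],
  "claw": [0, 0, 0, 0, 0, 0, 0, 0]
}}

```text
clock: 8.93
position: [479.2, -161.9, 483.9]
ee_rot: [0.997, -0.083, 0.001, -0.0]
contact_force: [0.0, -0.2, -0.5]
gripper_width: -0.1
grasp_force: 0.0
```

Run:
```python
from h import *
np.set_printoptions(precision=1,suppress=True)
p=wrist(dict(vent_axis=137,vent_handle=137,guard_bar=265)); s=read_state(); print(s["position"],s["contact_force"],to(442,96.6,480))
```

```text
vent_axis 0.6 [194.2 137.5] [ 530.3 -105.2  137. ]
vent_handle 0.86 [255.  136.7] [ 519.5 -170.1  137. ]
[ 479.5 -162.   482.1] [0.2 0.4 0.1] [ -79.6 -248.8    2.3]
```

Call:
{"method": "carry_out", "body": {
  "slide": [
    [-0.04, -0.02, 0],
    [-0.08, -0.06, 0],
    [-0.08, -0.11, 0],
    [-0.08, -0.16, 0],
    [-0.08, -0.21, 0],
    [-0.08, -0.24, 0],
    [-0.08, -0.249, 0],
    [-0.08, -0.249, 0]
  ],
  "roll": [0, 0, 0, 0, 0, 0, 0, 0],
  "claw": [0, 0, 0, 0, 0, 0, 0, 0]
}}

```text
clock: 10.12
position: [441.8, 96.8, 483.0]
ee_rot: [0.997, -0.082, -0.001, 0.001]
contact_force: [-0.0, 0.5, 0.3]
gripper_width: 0.1
grasp_force: 0.0
```

Run:
```python
from h import *
np.set_printoptions(precision=1,suppress=True)
p=wrist(dict(guard_bar=265)); s=read_state(); print(s["position"],s["contact_force"],to(442,96.6,423)); save(p,"w4")
p=get_image("top"); 
for q in place_of(p,"vent_handle")[:1]: print(q,w_of(p,*q["at"],137))
```

```text
guard_bar 0.78 [238.4 146.3] [494.8  97.2 265. ]
[441.6  96.  483.4] [-0.5  0.7 -0.2] [ 0.3 -0.7 60.4]
{'at': [401.7, 229.7], 'conf': 0.56} [ 399.5 -509.4  137. ]
```

View pics/w4.png

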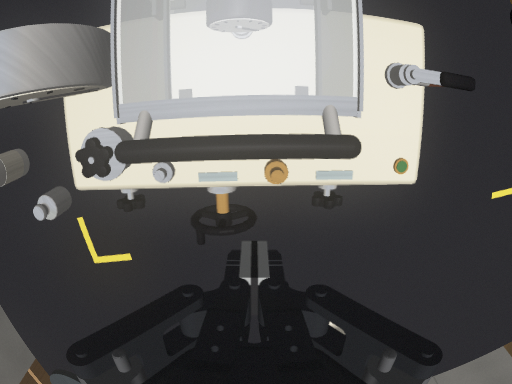

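Call:
{"method": "carry_out", "body": {
  "slide": [
    [0, 0, 0.03],
    [0, 0, 0.06],
    [0.01, 0, 0.06],
    [0.02, 0, 0.06],
    [0.026, 0, 0.06],
    [0.028, 0, 0.06]
  ],
  "roll": [0, 0, 0, 0, 0, 0],
  "claw": [0, 0, 0, 0, 0, 0]
}}

```text
clock: 11.08
position: [470.1, 92.0, 424.4]
ee_rot: [0.997, -0.083, 0.001, -0.0]
contact_force: [-0.3, -0.0, 0.2]
gripper_width: 0.3
grasp_force: 0.0
```

Call:
{"method": "carry_out", "body": {
  "slide": [
    [0.003, 0, 0],
    [0.006, 0, 0],
    [0.01, 0, -0.004],
    [0.0145, 0, -0.008],
    [0.0235, 0, -0.0155],
    [0.0325, 0, -0.023]
  ],
  "roll": [0, 0, 0, 0, 0, 0],
  "claw": [0, 0, 0, 0, 0, 0]
}}

```text
clock: 11.82
position: [500.5, 87.2, 447.2]
ee_rot: [0.997, -0.082, -0.002, -0.0]
contact_force: [-5.7, 2.8, 4.2]
gripper_width: -0.0
grasp_force: 3.2
```

Run:
```python
from h import *
np.set_printoptions(precision=1,suppress=True)
s=read_state(); print(s["position"],s["contact_force"])
p=wrist(dict(guard_bar=285)); save(p,"w5")
```

```text
[500.5  87.2 447.2] [-5.7  2.8  4.2]
```

View pics/w5.png

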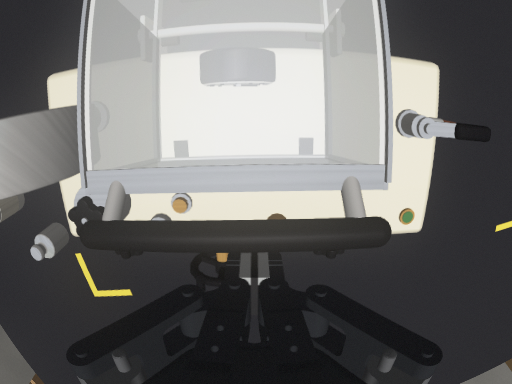

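Call:
{"method": "carry_out", "body": {
  "slide": [
    [0.0095, 0, -0.0065],
    [0.0195, 0, -0.013],
    [0.0295, 0, -0.0185],
    [0.04, 0, -0.0235],
    [0.051, 0, -0.0285],
    [0.0615, 0, -0.0325],
    [0.073, 0, -0.036],
    [0.084, 0, -0.039]
  ],
  "roll": [0, 0, 0, 0, 0, 0, 0, 0],
  "claw": [0, 0, 0, 0, 0, 0, 0, 0]
}}

```text
clock: 12.92
position: [585.2, 72.7, 485.7]
ee_rot: [0.997, -0.083, 0.0, 0.0]
contact_force: [-1.6, 1.7, 0.4]
gripper_width: -0.1
grasp_force: 0.8
```

Call:
{"method": "carry_out", "body": {
  "slide": [
    [0.0115, 0, -0.0025],
    [0.023, 0, -0.0045],
    [0.0345, 0, -0.0055],
    [0.043, 0, -0.006],
    [0.05, 0, -0.0065],
    [0.056, 0, -0.0065],
    [0.06, 0, -0.0065],
    [0.06, 0, -0.0065]
  ],
  "roll": [0, 0, 0, 0, 0, 0, 0, 0],
  "claw": [0, 0, 0, 0, 0, 0, 0, 0]
}}

```text
clock: 13.92
position: [643.6, 63.0, 492.1]
ee_rot: [0.997, -0.083, -0.0, 0.0]
contact_force: [0.2, 0.2, 0.6]
gripper_width: 0.1
grasp_force: 0.0
```

Run:
```python
from h import *
np.set_printoptions(precision=1,suppress=True)
s=read_state(); print(s["position"],s["contact_force"])
p=wrist(dict(guard_bar=325)); save(p,"w6")
```

```text
[643.6  63.  492.1] [0.2 0.2 0.6]
guard_bar 0.9 [222.9 220.7] [669.4  73.9 325. ]
```

View pics/w6.png

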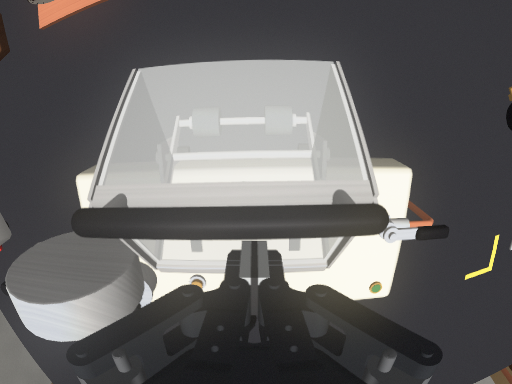

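Call:
{"method": "carry_out", "body": {
  "slide": [
    [0, 0, 0],
    [0, 0, 0],
    [0, 0, -0.02],
    [0, 0, -0.05],
    [-0.02, 0, -0.08],
    [-0.06, 0, -0.08],
    [-0.1, 0, -0.08],
    [-0.12, 0, -0.08]
  ],
  "roll": [0, 0, 0, 0, 0, 0, 0, 0],
  "claw": [0, 0, 0, 0, 0, 0, 0, 0]
}}

```text
clock: 15.02
position: [523.1, 82.7, 573.2]
ee_rot: [0.997, -0.082, 0.001, -0.0]
contact_force: [0.4, 0.1, 0.6]
gripper_width: 0.1
grasp_force: 0.0
```

Call:
{"method": "carry_out", "body": {
  "slide": [
    [-0.02, 0, 0],
    [-0.05, 0, 0],
    [-0.07, 0, 0],
    [-0.07, 0, 0],
    [-0.07, 0, 0],
    [-0.07, 0, 0],
    [-0.07, 0, 0],
    [-0.07, 0, 0]
  ],
  "roll": [0, 0, 0, 0, 0, 0, 0, 0],
  "claw": [0, 0, 0, 0, 0, 0, 0, 0]
}}

```text
clock: 16.02
position: [456.5, 94.4, 571.9]
ee_rot: [0.997, -0.083, -0.0, 0.0]
contact_force: [-0.1, -0.8, 0.4]
gripper_width: 0.1
grasp_force: 0.0
```

Run:
```python
from h import *
np.set_printoptions(precision=1,suppress=True)
s=read_state(); print(s["position"],s["contact_force"])
z=100+233.3*np.sin(np.pi/4+1.25); print("expected bar",z, 233.3*-np.cos(np.pi/4+1.25))
p=wrist(dict(guard_bar=z,vent_axis=137,vent_handle=137)); save(p,"w7")
```

```text
[456.5  94.4 571.9] [-0.1 -0.8  0.4]
expected bar 308.57020940141285 104.53400284238043
vent_axis 0.59 [382.8  88.4] [ 528.4 -103.5  137. ]
vent_handle 0.52 [383.   88.4] [ 528.4 -103.8  137. ]
```

View pics/w7.png

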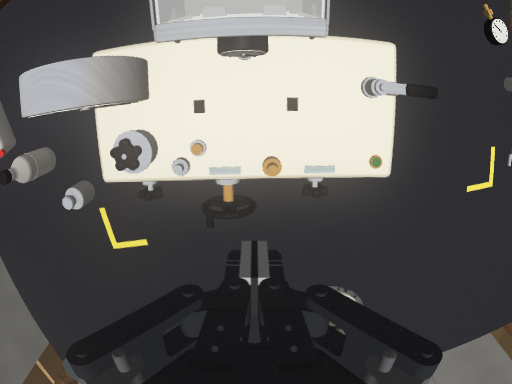

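Run:
```python
from h import *
np.set_printoptions(precision=1,suppress=True)
for n in("scene","top"):
    p=get_image(n)
    for t,z in(("guard_bar",308.6),("vent_axis",137),("vent_handle",137)):
        for q in place_of(p,t)[:1]: print(n,t,q["conf"],w_of(p,*q["at"],z))
print(job_done())
```

```text
scene guard_bar 0.86 [759.8  63.5 308.6]
scene vent_axis 0.66 [ 531.7 -112.7  137. ]
scene vent_handle 0.43 [ 535.7 -148.8  137. ]
top guard_bar 0.61 [751.4  55.5 308.6]
top vent_axis 0.95 [ 526.3 -100.4  137. ]
top vent_handle 0.46 [ 516.2 -171.8  137. ]
the job is handed in; nothing more can be done
None
```

The vent lever was pushed fully open against its stop, in line with the outlet pipe. The guard was then eased past its balance point and now rests raised on its stop. The arm is clear of everything, the loose things look undisturbed, and the job was handed in at about 16 s.

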